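Dock the pressure vessel in its holding fork and shut the gate

TASK

Push the wide steel pressure vessel with the bolted head across the bench into the metal holding fork until it stands fully home against the fork's back stop, then push the fork's swing gate fully shut behind it. Nothing is to be picked up: slide the vessel along the bench without lifting or tipping it, and leave everything else on the bench where it is.

Things in the scene. Friction and masses are not known exactly. Their poses are not given: they have to be found in the camera images.
- vessel: Loose upright round steel pressure vessel, about 0.75 kg: body 80 mm in diameter up to 52 mm, dark head 68 mm in diameter to 62 mm with six bolt heads (to 68 mm), brass stub 16 mm wide at the centre to 74 mm. Origin at the centre of its underside, z up; its yaw means nothing. The other steel cylinder, the slim canister, may stand to either side of it.
- fork: Aluminium fork fixed on the bench, without floor. +x: the way the vessel goes in. Origin on the bench (black disc), where the vessel's centre is when home. Back stop: face at x = 40 mm, 36 mm high, 130 mm wide. Side prongs 20 mm high, 16 mm thick, inner faces at y = +-43 mm, from the stop to x = -67 mm, then flared outward 0.5 rad to x = -98 mm, where the mouth is 120 mm wide.
- seat (a point): The same point and axes as the fork's origin: on the bench at the place where the vessel's centre stands when home against the back stop.
- gate_hinge (a point): Point on the gate's upright hinge axis, at x = -60 mm, y = +62 mm in the fork's frame, 35 mm above the bench, the middle of the gate bar's height. Axes as the fork's.
- gate_tip (a point): Centre of the round free end (18 mm in diameter) of the gate bar, 116 mm from the hinge axis, 35 mm above the bench.
- gate (a joint): Steel swing gate's angle, rad: 0 shut at its end stop, bar from the hinge along the fork's -y; grows as it swings out: at 1.57 the bar points along the fork's -x, beyond that also to +y; limit 2.5. Bar 10 mm thick, 26 to 46 mm above the bench, over the prongs; hinge boss 20 mm wide, to 48 mm. Friction 0.04 N m, stays where left. Shut, it clears a home vessel by 15 mm.
- canister: Bystander: slim steel canister standing upright, 48 mm in diameter, 74 mm high with a narrower neck. Origin at the centre of its underside.
- wrench: Bystander: steel wrench 170 mm long lying flat, left of the fork. Origin under its middle, x along it.
- screwdriver: Bystander: screwdriver 170 mm long lying near the robot, crosswise. Origin under its middle, x along it towards the tip.
- beaker: Bystander: open glass cup 64 mm in diameter, 75 mm high, beyond the work. Origin at the centre of its underside.
- bottle: Bystander: amber glass jar 56 mm in diameter, 95 mm high, far right. Origin at the centre of its underside.
- gasket: Bystander: black rubber ring 64 mm in outer diameter, 8 mm high, lying flat on the right. Origin at the centre of its underside.
- jar: Bystander: white plastic jar 50 mm in diameter, 60 mm high, far left. Origin at the centre of its underside.
Mind the look-alikes: they are no part of the job. Leave any orange or yellow look-alike of the fork alone.

How it is judged:
By the outcome, as a careful person would: the job done as asked, in the order asked, and still so for the second after the job is handed in, with the robot touching nothing.
It also fails if it takes over 67 s, if anything falls off the work surface, if the arm or the gripper's body presses on something with over 40 N, if the wrist force passes 120 N, or if a joint passes its speed limit or range.

ROBOT

A 6-joint arm with a two-finger parallel gripper is mounted at the origin on the work surface. World frame = base frame: x ahead of the robot, y to its left, z up, the work surface at z = 0. Lengths are in mm, angles in rad, forces in N, time in s.
With the tool pointing down it reaches from about 350 to 975 mm from the base axis. Payload 7.1 kg.
Tool frame: the origin (TCP) lies on the front face of the gripper's body, between the roots of the fingers; the fingertips stand 80 mm ahead of it and the grasp point (between the pads) lies 61 mm ahead of it (env.tips_ahead is the distance from the TCP to the fingertips, in mm); z points along the fingers, y is the line along which they close (so a half turn about z gives the same grasp; the last joint's range is limited). The gripper opens to 88 mm and grips with 3 to 60 N. Pads are 20 mm wide; open, the fingers measure 115 mm over their backs; the gripper's body (75 mm by 178 mm) begins 61 mm behind the grasp point.
Start: joints at [1.307, 0.423, 1.63, -0, 1.089, -0.019], TCP at [151.445, 606.358, 302.675] pointing down, gripper open.
Joint ranges: [-3, 3], [-0.9, 2.11], [0.09, 2.58], [-1.31, 4.45], [0.11, 2.69], [-2.54, 2.54]. Speed limits (rad/s): [2.39, 2.39, 3.01, 3.14, 3.14, 3.14].

INTERFACE

Orientations are given as a unit quaternion [x, y, z, w].
In Python, from station import env, set_gripper, viewer, workorder gives the robot as it stands. Calls block until the motion is done:
- env.reach(position, orientation): joint-space move of the TCP to a pose.
- env.move_l(position, rot=None, rate=150, f_stop=None): straight line of the TCP; rot=None keeps the orientation; rate is the mean speed in mm/s. With f_stop (N) it stops when the force on the tool has changed by that much, and returns True; else False.
- env.move_joints(angles): joint-space move.
- set_gripper(opening): finger opening in mm; the grip force is fixed at half the most; returns when the fingers have stopped.
- env.hold(seconds).
- env.ik(position, orientation): joint angles nearest the present ones, or None.
- env.read_state(): the state.
- viewer.camera(name): name is "scene" or "top"; returns the picture (400x640x3 uint8, blue, green, red); there is no depth.
- viewer.camera_params(name): a dict with "fx", "fy", "cx", "cy" (pixels), "pose" (4x4, takes a point from camera to world coordinates). Camera axes: x right, y up, looking along -z (the intrinsics and any distortion apply to the point x, -y, -z); pixel columns grow to the right and rows downward; lengths in mm; the calibration is good to about 2 mm. A picture is of the moment at which its call begins. camera_params takes no time and is no camera call.
A pose or a line that the arm cannot do raises env.IKError and nothing moves.
- workorder.sign_off(): hands the job in; it is judged then, once.
The state is a dict: "time_s": time; "qpos": joint angles; "dq": joint speeds; "tau": joint torques, N m; "tool_pos": TCP position; "orientation": TCP orientation; "force": force on the tool from outside, world axes, zero at the start; "wrist_torque": the same for the moment, N m; "width": finger opening in mm; "grip_force": force on a finger pad.
Only numpy, scipy, OpenCV 4.12 (cv2) and the standard library are available. Lean on these libraries where they do the work, as an engineer would, in place of code of your own. Each camera call takes 0.05 s, during which the arm holds its last target. There are 200 camera calls.

## Working session

There is one attempt and no reset: what is moved stays moved. The work goes in short steps, each a Python script; the robot and the scene stay as the last script left them, time stands still between calls to the robot, and variables do not carry over. Pictures are saved under pics/ and viewed, at most 10 in all, crops included, and the job is handed in when it is done.

```bash
ls; mkdir -p pics; python3 - <<'E'
from station import env, viewer
import cv2, numpy as np
for n in("top","scene"):
    cv2.imwrite(f"pics/{n}0.png",viewer.camera(n)); p=viewer.camera_params(n); print(n,p)
print(env.read_state())
E
```

```text
pics
top {'fx': 418.12021275640666, 'fy': 418.12021275640666, 'cx': 320.21440627140333, 'cy': 198.88495934197945, 'pose': array([[ 2.12191896e-02,  9.89937093e-01, -1.39908176e-01,
         3.48478291e+02],
       [-9.99575555e-01,  2.38002203e-02,  1.68005739e-02,
         1.06277433e+02],
       [ 1.99613567e-02,  1.39492298e-01,  9.90021941e-01,
         1.20016206e+03],
       [ 0.00000000e+00,  0.00000000e+00,  0.00000000e+00,
         1.00000000e+00]])}
scene {'fx': 500.41484063883445, 'fy': 500.41484063883445, 'cx': 315.13237401741156, 'cy': 195.88502964649743, 'pose': array([[ 4.63262929e-01, -7.24625797e-01,  5.10200856e-01,
         1.18427133e+03],
       [ 8.86193374e-01,  3.83315299e-01, -2.60251198e-01,
        -2.37603522e+02],
       [-6.98306162e-03,  5.72701350e-01,  8.19734347e-01,
         1.11192994e+03],
       [ 0.00000000e+00,  0.00000000e+00,  0.00000000e+00,
         1.00000000e+00]])}
{'time_s': 0.1, 'qpos': array([ 1.30700853e+00,  4.23770545e-01,  1.63060452e+00,  2.10853098e-05,
        1.08857997e+00, -1.89789593e-02]), 'dq': array([ 0.00160746, -0.00135944, -0.00149537, -0.00033053, -0.00124405,
       -0.00105038]), 'tau': array([-4.25764119e-04, -5.45615065e+01, -2.74322301e+01,  6.44792221e-02,
        1.87818386e-02, -5.88929993e-05]), 'tool_pos': array([151.33915025, 606.00216105, 301.97908267]), 'orientation': array([ 1.22103816e-01,  9.92517100e-01, -6.73077735e-04, -1.05232428e-04]), 'force': array([-0.3562738 , -0.17568471, -0.03747873]), 'wrist_torque': array([-0.04323045,  0.0272319 , -0.01738124]), 'grip_force': 0.0, 'width': 87.68872022190031}
```

View pics/top0.png

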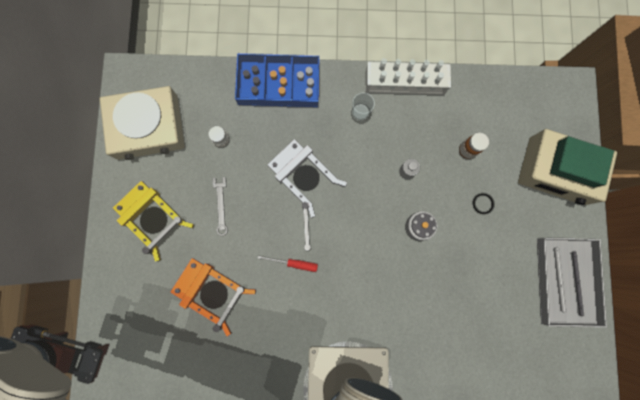

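View pics/scene0.png

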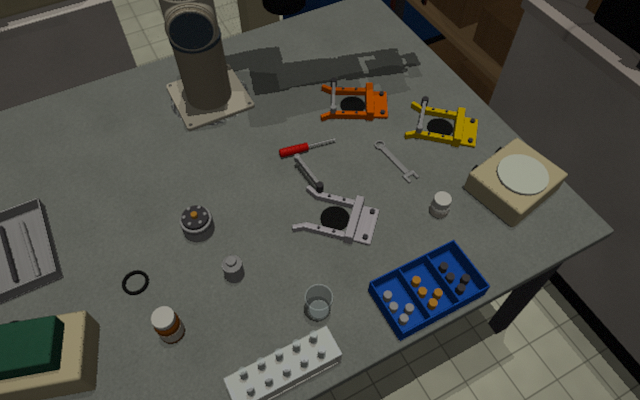

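Candidates in the top picture:
- **Vessel:** the wide bolted cylinder at (423,226). The slim canister at (411,168) is not it.
- **Fork:** the metal one with its disc at (306,178). The orange fork at (214,295) and yellow fork at (153,221) are look-alikes to leave alone.
- **Gate:** the bar runs from about (311,207) to (307,248).

I'll check this in a close crop and measure from it.

```bash
cat > h.py <<'E'
import numpy as np, cv2
from station import env, viewer, set_gripper, workorder
def ray(n,u,v):
    p=viewer.camera_params(n); T=p["pose"]
    return T[:3,3], T[:3,:3]@np.array([(u-p["cx"])/p["fx"],-(v-p["cy"])/p["fy"],-1.])
def at(n,u,v,z):
    o,d=ray(n,u,v); return (o+d*(z-o[2])/d[2])[:2]
def proj(n,P):
    p=viewer.camera_params(n);c=p["pose"][:3,:3].T@(np.array(P,float)-p["pose"][:3,3])
    return np.array([p["cx"]+p["fx"]*c[0]/-c[2],p["cy"]-p["fy"]*c[1]/-c[2]])
def blob(m,u,v,r):
    w=np.zeros_like(m);cv2.circle(w,(u,v),r,255,-1);m=m&w
    k,l,s,c=cv2.connectedComponentsWithStats(m)
    i=1+np.argmax(s[1:,4]);return c[i],s[i]
E
python3 - <<'E'
from h import *
for n,disc,stub in(("top",(306,178),(425,225)),("scene",(336,217),(195,214))):
    im=cv2.imread(f"pics/{n}0.png"); h=cv2.cvtColor(im,cv2.COLOR_BGR2HSV)
    c,s=blob((h[...,2]<60).astype(np.uint8)*255,*disc,18); print(n,"disc",c,s,at(n,*c,0))
    b=((h[...,1]>90)&(h[...,0]>8)&(h[...,0]<32)).astype(np.uint8)*255
    c,s=blob(b,*stub,9); print(n,"stub",c,s,at(n,*c,74))
a=cv2.imread("pics/top0.png")[130:260,250:450];cv2.imwrite("pics/ctop.png",cv2.resize(a,None,fx=4,fy=4,interpolation=cv2.INTER_CUBIC))
a=cv2.imread("pics/scene0.png")[130:260,260:400];cv2.imwrite("pics/csc.png",cv2.resize(a,None,fx=4.5,fy=4.5,interpolation=cv2.INTER_CUBIC))
E
```

```text
top disc [305.87317073 177.64390244] [294 167  24  23 410] [579.66028435 129.08597578]
top stub [424.77142857 224.57142857] [422 222   7   6  35] [ 444.13784931 -197.72865698]
scene disc [335.1986755 215.8692053] [320 200  31  30 604] [573.89805088 132.40316014]
scene stub [193.54901961 214.62745098] [190 211   8   8  51] [ 447.85852678 -199.79422965]
```

View pics/ctop.png

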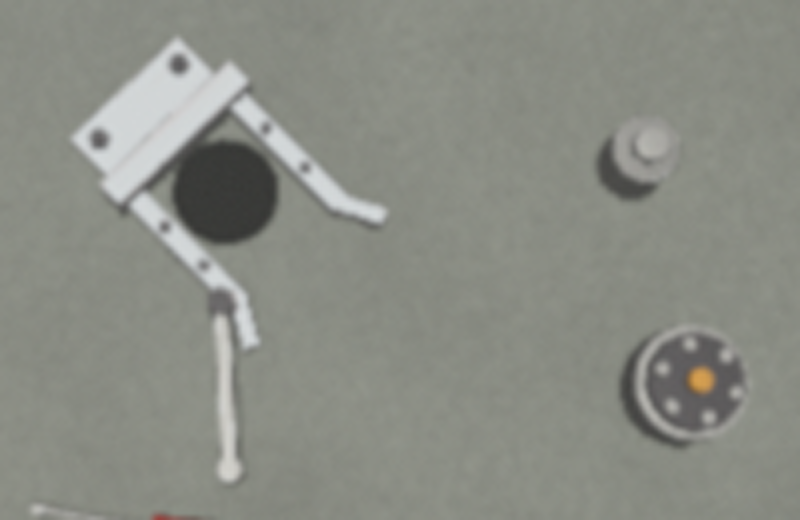

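View pics/csc.png

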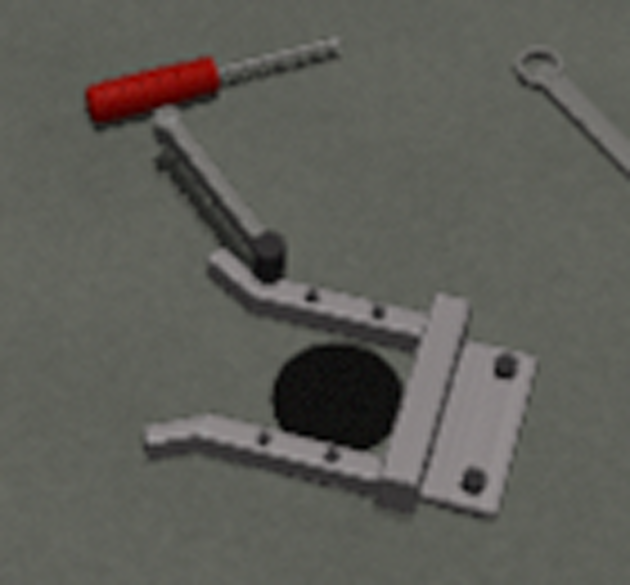

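The crop confirms it: the vessel has a dark head with six bolts and a brass stub at crop (700,380), and the fork is bare aluminium with its disc at crop (225,191). The gate bar runs from the hinge at (220,301) to the tip at (229,469), swung far out. Next I'll fit the fork pose from its known points.

```bash
python3 - <<'E'
from h import *
from scipy.optimize import least_squares
ct=lambda u,v:(250+(u+.5)/4-.5,130+(v+.5)/4-.5)
cs=lambda u,v:(260+(u+.5)/4.5-.5,130+(v+.5)/4.5-.5)
M=np.array([[0,0,0],[-60,62,48],[40,65,36],[40,-65,36],[-98,60,20],[-98,-60,20]],float)
T=[ct(225.5,191.5),ct(220,301),ct(123,205),ct(248,86),ct(243,348),ct(378,225)]
S=[cs(340,397),cs(268,240),cs(440,296),cs(385,486),cs(212,255),cs(148,432)]
def fit(W):
    f=lambda p:np.r_[np.cos(p[2])*M[:,0]-np.sin(p[2])*M[:,1]+p[0]-W[:,0],np.sin(p[2])*M[:,0]+np.cos(p[2])*M[:,1]+p[1]-W[:,1]]
    r=least_squares(f,[577,128,.8],loss="soft_l1",f_scale=3);return r.x,f(r.x).reshape(2,-1).round(1)
for n,P in(("top",T),("scene",S)):
    W=np.array([at(n,*p,m[2]) for p,m in zip(P,M)]);x,r=fit(W);print(n,x,"\n",r)
    t=at(n,*(ct(229,469) if n=="top" else cs(166,116)),46);h=W[1];d=t-h
    print("tip",t,"len",np.hypot(*d),"gate",(-(np.pi/2)+2*np.pi-(np.arctan2(d[1],d[0])-x[2]))%(2*np.pi))
    print("canister",at("top",412,166,74),"sdriver",at("top",303,266,15))
E
```

```text
top [578.88528916 129.85092596   0.78715004] 
 [[ -1.2  -0.9  -0.6   3.    3.4  -2.4]
 [  1.1   1.5   4.   -1.7 -10.3  -0.4]]
tip [377.84112336 120.44547675] len 115.99638818347633 gate 2.2786306142225783
canister [ 605.47404522 -164.50359546] sdriver [325.241023   130.29402098]
scene [581.38581282 128.73200502   0.79264366] 
 [[ 2.2  5.  -1.9 -5.4  3.8 -4.4]
 [-0.6  0.6  0.2  0.3 -2.6  1.9]]
tip [376.21504435 118.48568136] len 114.37782002409783 gate 2.2721742602218136
canister [ 605.47404522 -164.50359546] sdriver [325.241023   130.29402098]
```

```bash
cat >> h.py <<'E'
from scipy.spatial.transform import Rotation as Ro
SEAT=np.array([579.5,129.3]);YAW=0.789
FX=np.array([np.cos(YAW),np.sin(YAW)]);FY=np.array([-FX[1],FX[0]])
def q(a): return Ro.from_matrix(np.array([[np.cos(a),np.sin(a),0],[np.sin(a),-np.cos(a),0],[0,0,-1]])).as_quat()
def d(a): return np.array([np.cos(a),np.sin(a)])
def p3(xy,tip): return [xy[0],xy[1],tip+env.tips_ahead]
def vessel(n):
    im=viewer.camera(n);h=cv2.cvtColor(im,cv2.COLOR_BGR2HSV)
    b=((h[...,1]>90)&(h[...,0]>8)&(h[...,0]<32)).astype(np.uint8)*255
    o,s=np.array([446,-199.]),None
    return im,b
E
python3 - <<'E'
from h import *
V=np.array([446,-198.8]);P1=SEAT-175*FX;a=np.arctan2(*(P1-V)[::-1])
off=10+np.sqrt(1600-22**2)
env.reach(p3(V-(off+35)*d(a),150),q(a))
set_gripper(44)
env.move_l(p3(V-(off+35)*d(a),24))
env.move_l(p3(P1-off*d(a),24),rate=70)
print(env.read_state()["force"],env.read_state()["width"])
env.move_l(p3(P1-(off+45)*d(a),24))
c=P1-(off+45)*d(a)
mid=(a+YAW)/2
for h in(mid,YAW): env.move_l(p3(P1-(off+45)*d(h),24),rot=q(h))
s=env.read_state();print(s["time_s"],s["tool_pos"],s["force"])
for n in("top","scene"):
    im=viewer.camera(n);cv2.imwrite(f"pics/{n}1.png",im)
    print(n,proj(n,[*P1,74]))
    h=cv2.cvtColor(im,cv2.COLOR_BGR2HSV);b=((h[...,1]>90)&(h[...,0]>8)&(h[...,0]<32)).astype(np.uint8)*255
    u,v=proj(n,[*P1,74]).astype(int)
    try: c,s=blob(b,u,v,16);print(c,s,at(n,*c,74))
    except Exception as e: print(e)
E
```

```text
[-0.18445542 -1.63595814 -0.58779526] 44.10403789192911
10.225 [394.88519338 -57.65549567 104.11477308] [ 0.54848775 -0.32549787 -0.0486597 ]
top [350.11476649 218.41412226]
[350.5 218.5] [348 216   6   6  32] [455.99373586   4.06469238]
scene [270.38470182 185.6896411 ]
[269.5        186.63636364] [266 183   8   8  44] [457.87585894   1.84760395]
```

View pics/scene1.png

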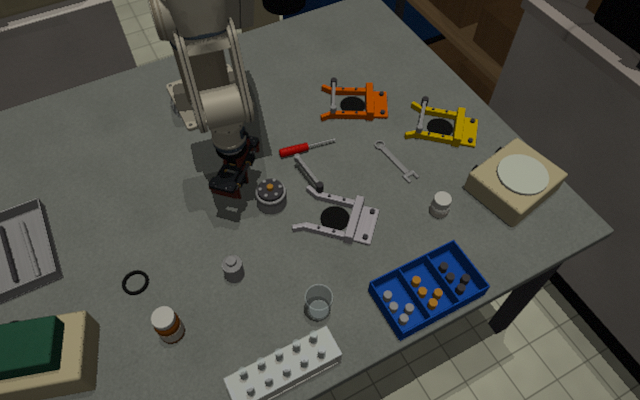

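The vessel stands upright before the mouth, stub at (269,186), within 3 mm of plan. Now I'll push it in along the fork axis.

```bash
python3 - <<'E'
from h import *
off=10+np.sqrt(1600-22**2)
L=lambda x:p3(SEAT+(x-off)*FX,24)
print(env.move_l(L(-25),rate=60,f_stop=25)); print(env.read_state()["force"])
print(env.move_l(L(8),rate=15,f_stop=12))
env.hold(.3);s=env.read_state();t=s["tool_pos"][:2]-SEAT
print("fork x of vessel",t@FX+off,"lat",t@FY,"force",s["force"],s["force"][:2]@FX,s["force"][:2]@FY,s["time_s"])
env.move_l(p3(SEAT+(-off-110)*FX,24)) ; 
env.move_l(p3(SEAT+(-off-110)*FX,110))
for n in("top","scene"):
    im=viewer.camera(n);cv2.imwrite(f"pics/{n}2.png",im)
    h=cv2.cvtColor(im,cv2.COLOR_BGR2HSV);b=((h[...,1]>90)&(h[...,0]>8)&(h[...,0]<32)).astype(np.uint8)*255
    u,v=proj(n,[*SEAT,74]).astype(int)
    try: c,s=blob(b,u,v,16);w=at(n,*c,74);print(n,c,w,(w-SEAT)@FX,(w-SEAT)@FY)
    except Exception as e: print(e)
print(env.read_state()["time_s"])
a=cv2.imread("pics/scene2.png")[130:260,240:400];b=cv2.imread("pics/top2.png")[130:260,250:410]
cv2.imwrite("pics/c2.png",cv2.resize(np.hstack([a,b]),None,fx=2.5,fy=2.5,interpolation=cv2.INTER_CUBIC))
E
```

```text
False
[-2.03794207 -1.56517565  0.16965632]
True
fork x of vessel 0.4170170678172198 lat 0.8417048529685665 force [-0.23754932 -0.46360148  0.09195013] -0.49636099879792944 -0.15805623425817347 15.6667
top [305.36666667 172.63333333] [579.34532915 129.43130499] -0.015793703005219043 0.20227365475645998
scene [335.22222222 203.06666667] [581.23485004 126.23056837] -0.9559214878099818 -3.393719094752764
17.375
```

View pics/c2.png

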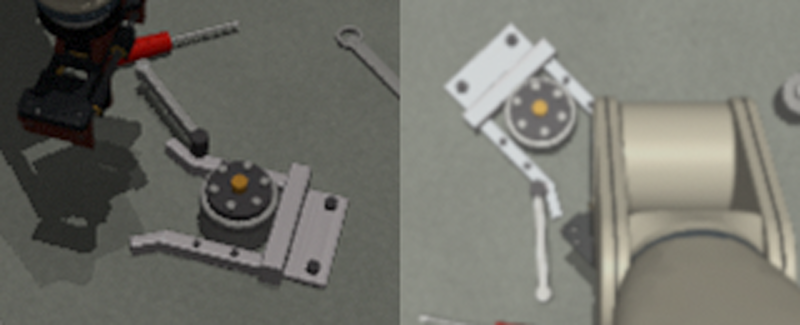

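The vessel is seated: the stub in the top view is 0 mm from the seat along the fork axis. I'll press it once more slowly to take up any rebound, then swing the gate.

```bash
python3 - <<'E'
from h import *
off=10+np.sqrt(1600-22**2)
L=lambda x,z=24:p3(SEAT+(x-off)*FX,z)
env.move_l(L(-110)); env.move_l(L(-4),rate=100,f_stop=12)
print(env.move_l(L(6),rate=8,f_stop=12))
env.hold(.2);s=env.read_state();t=s["tool_pos"][:2]-SEAT
print("x",t@FX+off,"force",s["force"][:2]@FX,s["time_s"])
env.move_l(L(-110),rate=120); env.move_l(L(-110,110)); set_gripper(0)
H=SEAT-60*FX+62*FY
def G(g,gap,tip=24,r=90):
    n=d(YAW-g); b=d(YAW-np.pi/2-g)
    return p3(H+r*b-(15+gap)*n,tip)
O=lambda g:q(YAW-g+np.pi)
env.reach(G(2.275,25,110),O(2.275)); print("q6",env.read_state()["qpos"][5])
env.move_l(G(2.275,25))
for g in(2.1,1.8,1.5,1.2,.9,.6,.3,.1):
    if env.move_l(G(g,0),rot=O(g),rate=60,f_stop=15): print("stop",g,env.read_state()["force"]);break
s=env.read_state();print(s["time_s"],s["tool_pos"],s["force"],s["width"])
im=viewer.camera("scene");cv2.imwrite("pics/c3.png",cv2.resize(im[100:290,220:420],None,fx=3,fy=3))
E
```

```text
True
x 1.2542679359354238 force -0.6381576579450481 20.375
q6 0.2756101927387079
29.3083 [538.30295658  51.35821175 103.89763251] [ 0.03617633  0.24394837 -0.04898193] 0.5151318542835279
```

View pics/c3.png

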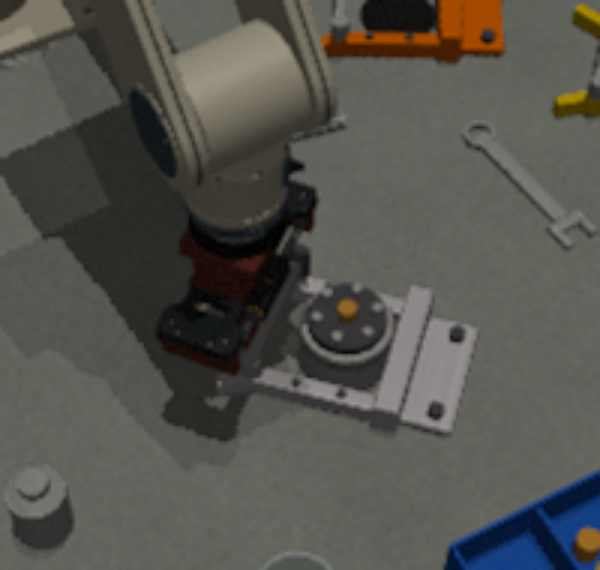

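The gate has swung nearly shut, with its tip at about (222,383) in the crop and the vessel still home. Next is the final push to the end stop, then withdraw and look.

```bash
python3 - <<'E'
from h import *
H=SEAT-60*FX+62*FY
P=lambda x,z=24:p3(H-90*FY+(x-15)*FX,z)
for k in range(2):
    print(env.move_l(P(10),rot=q(YAW+np.pi),rate=15,f_stop=10))
    s=env.read_state();print((s["tool_pos"][:2]-H)@FX+15,s["force"],s["time_s"])
    env.move_l(P(-4 if k==0 else -40))
env.move_l(P(-40,160));env.reach([330,-150,300],q(YAW+np.pi))
for n in("top","scene"): cv2.imwrite(f"pics/{n}4.png",viewer.camera(n))
s=env.read_state();print(s["time_s"])
im=cv2.imread("pics/top4.png");h=cv2.cvtColor(im,cv2.COLOR_BGR2HSV);b=((h[...,1]>90)&(h[...,0]>8)&(h[...,0]<32)).astype(np.uint8)*255
c,_=blob(b,*proj("top",[*SEAT,74]).astype(int),16);w=at("top",*c,74);print((w-SEAT)@FX,(w-SEAT)@FY)
a=cv2.imread("pics/scene4.png")[130:260,260:400];b=im[130:260,260:380]
print("shut tip px crop",(proj("top",[*(H-116*FY),46])-[260,130])*3+[420,0])
cv2.imwrite("pics/c4.png",cv2.resize(np.hstack([a,b]),None,fx=3,fy=3,interpolation=cv2.INTER_CUBIC))
E
```

```text
True
-0.8036671016864574 [ 0.52573143 -0.4953072   0.45557832] 30.075
True
-0.551587783154968 [-0.25117484 -0.24427494 -0.03956873] 30.8Traceback (most recent call last):
  File "<stdin>", line 8, in <module>
station.IKError: the arm cannot take that pose within its joint ranges
```

```bash
python3 - <<'E'
from h import *
H=SEAT-60*FX+62*FY
env.reach([400,-220,300],q(YAW))
for n in("top","scene"): cv2.imwrite(f"pics/{n}4.png",viewer.camera(n))
s=env.read_state();print(s["time_s"])
im=cv2.imread("pics/top4.png");h=cv2.cvtColor(im,cv2.COLOR_BGR2HSV);b=((h[...,1]>90)&(h[...,0]>8)&(h[...,0]<32)).astype(np.uint8)*255
c,_=blob(b,*proj("top",[*SEAT,74]).astype(int),16);w=at("top",*c,74);print((w-SEAT)@FX,(w-SEAT)@FY)
a=cv2.imread("pics/scene4.png")[130:260,260:400];b=im[130:260,260:380]
print("shut tip px crop",(proj("top",[*(H-116*FY),46])-[260,130])*3+[420,0])
cv2.imwrite("pics/c4.png",cv2.resize(np.hstack([a,b]),None,fx=3,fy=3,interpolation=cv2.INTER_CUBIC))
E
```

```text
34.5417
0.0007793311194027742 -0.31923700776277225
shut tip px crop [642.64529759 140.04407078]
```

View pics/c4.png

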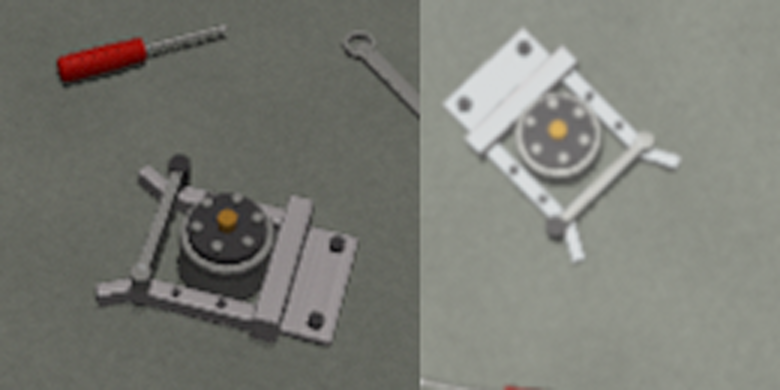

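View pics/scene4.png

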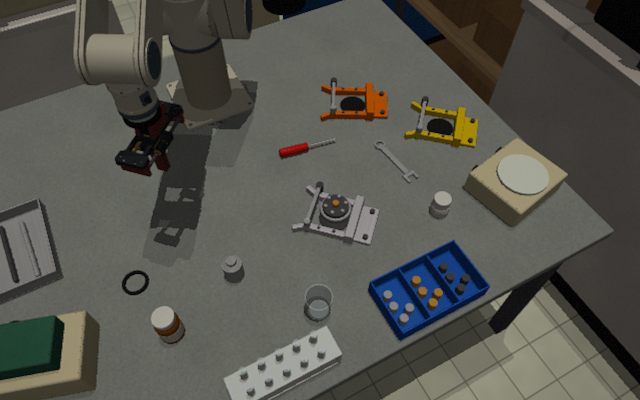

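The gate tip is at crop (644,140), against (642.6,140) predicted for shut. The vessel is home, the bystanders haven't moved, and the arm is clear, so I'm handing in.

```bash
python3 -c "
from station import workorder
print(workorder.sign_off())"
```

```text
the job is handed in; nothing more can be done
None
```

The vessel stands home against the fork's back stop with the gate shut behind it, nothing else appears to have moved, and the job was handed in at about 35 s of the 67 s allowed; no verdict was returned.

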